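# Lock off the bench isolator

### The arm

A 7-joint arm with a two-finger parallel gripper is mounted at the origin on a cart in front of the work surface, level with it; the furniture and walls round the work are solid. World frame = base frame: x ahead of the robot, y to its left, z up, the work surface at z = 0. Lengths are in m, angles in rad, forces in N, time in s.
With the tool pointing down it reaches from about 0.35 to 0.9 m from the base axis. Payload 19.9 kg.
Tool frame: the origin (TCP) lies between the finger pads; the fingertips stand r.tip_reach ahead of it and the grasp point (between the pads) lies 8 mm behind it (r.tip_reach is the distance from the TCP to the fingertips, in m); z points along the fingers, y is the line along which they close (so a half turn about z gives the same grasp; the last joint's range is limited). The gripper opens to 85 mm and grips with 20 to 120 N. Pads are 22 mm wide; open, the fingers measure 114 mm over their backs; the gripper's body (76 mm by 85 mm) begins 54 mm behind the grasp point. The pads swing forward as they close: fully open they stand 13 mm farther back than shut.
Start: joints at [1.137, 0.417, -0.01, 1.614, 0.005, 1.111, -0.053], TCP at [0.239, -0.577, 0.209] pointing down, gripper open.
Joint ranges: [-2.81, 2.81], [-0.39, 2.02], [-1.27, 1.25], [0.06, 2.57], [-1.19, 4.33], [0.19, 2], [-2.82, 2.82]. Speed limits (rad/s): [1.89, 1.89, 2.39, 2.39, 3.01, 3.01, 3.01].

### API

Orientations are given as a rotation vector (axis times angle).
In Python, from cell import r gives the robot as it stands.
- The arm moves only by the tool play_rows, never from a script. Its argument "plan" is a list of rows, each a list of 3 entries, a list of its own where there are three numbers: the shift along the tool's x, y, z in units of 25 mm (1.0 is 25 mm), then the turn, a rotation vector about the tool's x, y, z in units of 5 degrees (1.0 is 5 degrees), then the opening, from -1 (shut) to 1 (fully open). In form: [[[dx, dy, dz], [ax, ay, az], jaw], ...]. A call has 1 to 12 rows; each row shifts and turns the commanded pose from where the row before left it, along the tool's axes as they then stand; what a row does not reach is not made up. A row lasts 1/12 s, in which the tool goes at most 41.7 mm and 7.16 degrees, less where a joint would pass 70% of its speed; a pose out of reach is approached as far as the arm can. A call is refused whole if a number of a shift passes 1 or a number of a turn 1, either way. A call with a gripper value outside its range is refused whole. The fingers move at their own pace and stop on an object; the grip force is fixed at half the most. Time passes only in rows, so rows that do not move let the fingers close. It gives the time, the measured TCP pose, the force, the opening and the grip force at its end, in the units of the state.
- r.state(): the state, without advancing time (a new reading comes with each control period).
- r.grab_frame(name): name is "scene" or "side" or "wrist"; returns the picture (400x640x3 uint8, red, green, blue); there is no depth.
- r.calibration(name): a dict with "K" (3x3 intrinsics, pixels), "world_from_camera" (4x4, takes a point from camera to world coordinates). Camera axes: x right, y up, looking along -z (the intrinsics and any distortion apply to the point x, -y, -z); pixel columns grow to the right and rows downward; lengths in m; the calibration is good to about 2 mm. A picture is of the moment at which its call begins: read the wrist's pose just before it. calibration takes no time and is no camera call; for the wrist camera it gives the pose at the moment of the call.
- r.close_job(): hands the job in; it is judged then, once.
The state is a dict: "time": time; "qpos": joint angles; "joint_vel": joint speeds; "effort": joint torques, N m; "tcp_pos": TCP position; "tool_rot": TCP orientation; "wrist_force": force on the tool from outside, world axes, zero at the start; "moment": the same for the moment, N m; "gripper_width": finger opening in m; "grasp_force": force on a finger pad.
Only numpy, scipy, OpenCV 4.12 (cv2) and the standard library are available. Lean on these libraries where they do the work, as an engineer would, in place of code of your own. Each camera call takes 0.05 s, during which the arm holds its last target. There are 200 camera calls.

### The job

Make the bench supply safe before anyone works on the open unit: squeeze both black release tabs of the red isolator handle, turn the handle anticlockwise from ON (green bar) to OFF (black ring) as far as its stop, and let go so that the tabs spring out and latch. Then take the red-handled lockout pin out of the yellow station and put it down through the eye of the handle's arm and the plate eye beneath it, fully home with its collar on the arm. Leave the other things on the bench where they are.

Things in the scene. Friction and masses are not known exactly. Their poses are not given: they have to be found in the camera images.
- isolator: grey cast box 110 x 110 x 60 mm with a yellow face on top, screwed to the bench; origin at the centre of its underside, z up. The handle turns about its vertical centre line. At OFF the handle's arm points along the box's +y, over a dark steel lock plate that sticks out there; at ON it is turned 60 degrees clockwise from that, seen from above (towards +x). A steel conduit leaves at +x.
- handle (a joint): angle of the handle, rad, anticlockwise from above: 0 ON, 1.047 OFF; stops at -0.02 and 1.067. Either tab, when out, latches it at ON (turns to about 0.04) or OFF (back to about 1.0). With both tabs in it turns with 0.08 N m of friction and stays where it is left. Released at 1.01 or more the tabs spring out and latch at OFF; released at less they do not.
- handle_grip (a point): point on the handle's axis midway between the tabs, 91 mm above the bench. Turns with the handle: x axis = the line along which the tabs are squeezed, y axis towards the arm's eye (the white pointer line is at -y). The red grip is 40 mm wide (x) and 68 mm long (y); its top is 105 mm above the bench. Below the tabs a latch ring (36 mm radius) reaches 69 mm above the bench.
- tab_a_face (a point): middle of the outer face of the black tab on the handle's +x side, 32 mm from the axis when out; the face is 25 mm wide and 25 mm high (77 to 102 mm above the bench). The tabs stand 64 mm apart over their faces, 42 mm when both are fully in.
- tab_b_face (a point): the same on the handle's -x side
- tab_a (a joint): how far tab a is pushed in, m: 0 = out, 0.011 = fully in; the latch is clear from 0.0045 on. Spring: 2 N when out, 7 N when fully in.
- tab_b (a joint): the same for tab b
- handle_eye (a point): centre of the 15 mm eye in the end of the handle's 5 mm thick red arm, on its upper side, 75 mm above the bench, 70 mm from the handle's axis
- plate_eye (a point): centre of the 15 mm eye in the fixed dark 4 mm lock plate, on its upper side, 64 mm above the bench, 70 mm from the handle's axis; at OFF the handle's eye stands over it (within about 2 mm) and below it is free space down to the bench
- pin: lockout pin, 0.12 kg: steel rod 10 mm thick with a tapered end, 60 mm long below a 26 mm collar 5 mm thick; above the collar a red round handle 22 mm thick from 5 to 70 mm. Origin at the centre of the collar's underside, z along the pin towards the handle's end. It starts upright in one hole of the station.
- pin_tip (a point): lower end of the pin's rod, 60 mm below the origin
- station: yellow sheet-steel bridge, 60 x 172 mm over its feet, top plate 60 x 124 mm at 75 mm above the bench, fixed; origin at the centre of its underside. Two 15 mm holes at y = -30 and +30 mm; the pin hangs in one by its collar. z up.
- board: loose green circuit board, 50 x 85 mm, to be left alone
- blue_pliers: loose blue-handled pliers, 157 mm, to be left alone
- meter: loose orange multimeter, 128 x 86 x 49 mm, to be left alone
- contact_spray: loose blue can, 50 mm thick, 165 mm high, to be left alone
Not all that is in view belongs to the job. There is more than one size of the pin; the job needs the larger.

How it is judged:
By the outcome, as a careful person would: the job done as asked, in the order asked, and still so for the second after the job is handed in, with the robot touching nothing.
It also fails if it takes over 54 s, if anything falls off the work surface, if the arm or the gripper's body presses on something with over 40 N, if the wrist force passes 120 N, or if a joint passes its speed limit or range.

## Working session

There is one attempt and no reset: what is moved stays moved. The work goes in short steps, Python scripts to look and compute and a tool call to move; the robot and the scene stay as the last step left them, time stands still between calls to the robot, and variables do not carry over. Pictures are saved under pics/ and viewed, at most 10 in all, crops included, and the job is handed in when it is done.

Besides the shell and the picture viewer there is one more tool, called after "Call:" in YAML: its name, and indented under it one key for each argument. play_rows: Moves the arm, as the interface text tells. Its arguments: {"type":"object","properties":{"plan":{"type":"array","items":{"type":"array"}}},"required":["plan"]}

```bash
mkdir -p pics; ls; python3 - <<'E'
from cell import r
import cv2,numpy as np
s=r.state();print(s);print(r.tip_reach)
a=[]
for n in("scene","side","wrist"):
    c=r.calibration(n);print(n,c)
    im=r.grab_frame(n);cv2.imwrite(f"pics/{n}0.png",im[:,:,::-1])
E
```

```text
pics
{'time': 0.0, 'qpos': array([ 1.13650815,  0.41796067, -0.01029249,  1.61417977,  0.00469328,
        1.1106982 , -0.05297021]), 'joint_vel': array([-0.00048726,  0.00170979,  0.00134879, -0.00074902,  0.00012023,
       -0.00031145, -0.00107448]), 'effort': array([ 1.47274099e-03, -8.64447498e+01,  6.80233240e-01, -4.34901023e+01,
        1.91646401e-02,  7.32851797e-03, -1.51208513e-05]), 'tcp_pos': array([ 0.23906818, -0.57706122,  0.20826629]), 'tool_rot': array([-3.08003731e+00, -6.12840918e-01,  5.11642147e-04]), 'wrist_force': array([-0.60644808,  0.60429208,  0.26709433]), 'moment': array([-0.05196871, -0.02706261,  0.03740052]), 'grasp_force': 0.0, 'gripper_width': 0.08554025987998838}
0.011
scene {'K': array([[378.59716249,   0.        , 317.01601706],
       [  0.        , 378.59716249, 197.22579313],
       [  0.        ,   0.        ,   1.        ]]), 'world_from_camera': array([[-0.84571245,  0.30251455, -0.43960823,  0.17519819],
       [-0.53340422, -0.45478761,  0.71319575,  0.56401604],
       [ 0.01582372,  0.83764741,  0.54598208,  0.57034551],
       [ 0.   
[... 311 characters left out ...]
62474, -0.51989554,  0.78638614,  0.8305864 ],
       [ 0.01400721,  0.83135373,  0.55556708,  0.68890188],
       [ 0.        ,  0.        ,  0.        ,  1.        ]])}
wrist {'K': array([[342.62089913,   0.        , 322.41102586],
       [  0.        , 342.62089913, 199.8057924 ],
       [  0.        ,   0.        ,   1.        ]]), 'world_from_camera': array([[ 3.82641375e-01,  8.89230345e-01,  2.50708939e-01,
         3.01587317e-01],
       [-9.23896884e-01,  3.68387813e-01,  1.03464806e-01,
        -5.51798298e-01],
       [-3.54072240e-04, -2.71219123e-01,  9.62517564e-01,
         3.73831460e-01],
       [ 0.00000000e+00,  0.00000000e+00,  0.00000000e+00,
         1.00000000e+00]])}
```

View pics/scene0.png

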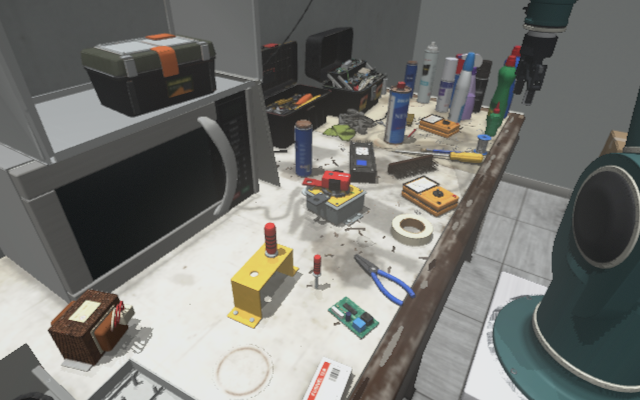

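View pics/side0.png

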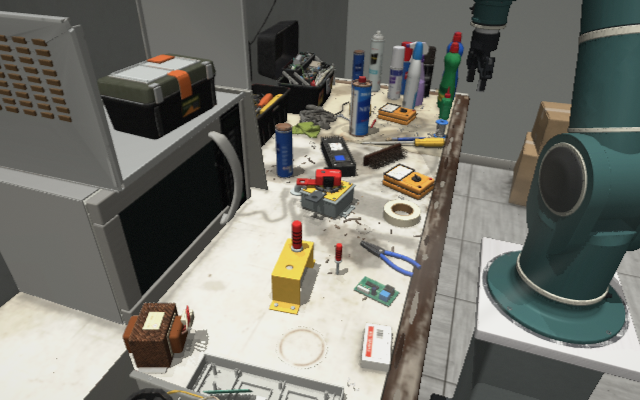

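```bash
cat > h.py <<'E'
import numpy as np,cv2
from scipy.optimize import least_squares
def proj(c,p):
    W=np.array(c["world_from_camera"]);q=W[:3,:3].T@(np.asarray(p,float)-W[:3,3]);q=np.array([q[0],-q[1],-q[2]])
    u=c["K"]@q;return u[:2]/u[2]
def ray(c,uv):
    W=c["world_from_camera"];d=np.linalg.inv(c["K"])@np.array([uv[0],uv[1],1.]);d=W[:3,:3]@np.array([d[0],-d[1],-d[2]])
    return W[:3,3],d/np.linalg.norm(d)
def tri(obs):
    A=np.zeros((3,3));b=np.zeros(3)
    for c,uv in obs:
        o,d=ray(c,uv);P=np.eye(3)-np.outer(d,d);A+=P;b+=P@o
    x=np.linalg.solve(A,b);return x,[np.round(proj(c,x)-uv,1) for c,uv in obs]
def onz(c,uv,z):
    o,d=ray(c,uv);return o+d*(z-o[2])/d[2]
def crop(im,x0,y0,w,h,s):
    o=cv2.resize(im[y0:y0+h,x0:x0+w],None,fx=s,fy=s,interpolation=cv2.INTER_CUBIC)
    for x in range(-(-x0//10)*10,x0+w,10):
        X=int((x-x0+.5)*s);cv2.line(o,(X,0),(X,6),(255,0,255),1);cv2.putText(o,str(x),(X-9,15),0,.3,(255,0,255),1)
    for y in range(-(-y0//10)*10,y0+h,10):
        Y=int((y-y0+.5)*s);cv2.line(o,(0,Y),(6,Y),(255,0,255),1);cv2.putText(o,str(y),(8,Y+3),0,.3,(255,0,255),1)
    return o
E
python3 - <<'E'
from h import *
a=cv2.imread("pics/scene0.png");b=cv2.imread("pics/side0.png")
t=np.hstack([crop(a,298,163,80,60,5),crop(b,290,160,80,60,5)])
u=np.hstack([crop(a,222,216,133,100,3),crop(b,250,215,133,100,3)]);u=u[:300]
cv2.imwrite("pics/m1.png",np.vstack([t,cv2.resize(u,(800,300))]))
E
```

```text
(no output)
```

View pics/m1.png

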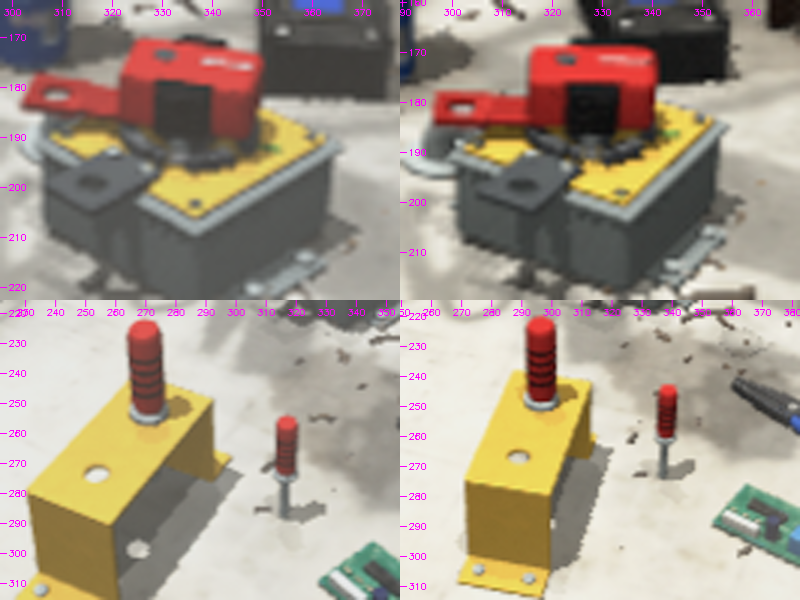

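```bash
python3 - <<'E'
from h import *
from cell import r
S=r.calibration("scene");D=r.calibration("side")
P=dict(heye=((308.7,181.5),(301.5,180.9),.075),peye=((316.5,198.9),(312.9,196.1),.064),cnear=((336.3,209.1),(334.5,203.9),.06),cright=((365.7,191.9),(354.3,184.5),.06),
collar=((271.2,254.2),(296.5,248.8),.0775),hole=((253.5,273.5),(288.8,266.8),.075))
for k,(a,b,z) in P.items():
    x,e=tri([(S,a),(D,b)]);print(k,x.round(4),e,onz(S,a,z).round(4),onz(D,b,z).round(4))
E
```

```text
heye [ 0.6308 -0.1331  0.0744] [array([-0. ,  0.3]), array([-0. , -0.3])] [ 0.631  -0.1336  0.075 ] [ 0.6299 -0.1309  0.075 ]
peye [ 0.5865 -0.1009  0.055 ] [array([-0. ,  0.3]), array([-0. , -0.3])] [ 0.58   -0.0904  0.064 ] [ 0.5815 -0.0867  0.064 ]
cnear [ 0.5233 -0.0891  0.0541] [array([-0. ,  0.8]), array([-0.1, -0.7])] [ 0.5209 -0.0844  0.06  ] [ 0.5196 -0.0774  0.06  ]
cright [ 0.5005 -0.2012  0.0527] [array([-0. ,  0.3]), array([-0. , -0.3])] [ 0.4966 -0.1919  0.06  ] [ 0.4973 -0.1877  0.06  ]
collar [0.5394 0.1383 0.0746] [array([0. , 0.5]), array([-0.1, -0.4])] [0.5382 0.1397 0.0775] [0.5374 0.1428 0.0775]
hole [0.5331 0.1982 0.0755] [array([0.1, 0.7]), array([-0.2, -0.6])] [0.5346 0.1966 0.075 ] [0.5323 0.1992 0.075 ]
```

The large pin is the one hanging in the station, at scene (270,237) and side (296,235). The pin standing on the bench at scene (317,265) and side (337,255) is clearly smaller, so it is the decoy. The handle eye is at scene (309,181), the plate eye at (316,199), and the handle is at ON. Next I'll go over the isolator for a wrist view.

Call:
play_rows:
  plan:
    - [[0, 0, -1], [0, 0, 0], 1]
    - [[0, 0, -1], [0, 0, 0], 1]
    - [[0, 0, -1], [0, 0, 0], 1]
    - [[0, 0, -1], [0, 0, 0], 1]
    - [[0, 0, -1], [0, 0, 0], 1]
    - [[0, 0, -1], [0, 0, 0], 1]
    - [[1, -0.6, 0], [0, 0, 0], 1]
    - [[1, -0.6, 0], [0, 0, 0], 1]
    - [[1, -0.6, 0], [0, 0, 0], 1]
    - [[1, -0.6, 0], [0, 0, 0], 1]
    - [[1, -0.6, 0], [0, 0, 0], 1]
    - [[1, -0.6, 0], [0, 0, 0], 1]

```text
time: 1.15
tcp_pos: [0.3439, -0.4355, 0.3587]
tool_rot: [-3.081, -0.613, 0.0]
wrist_force: [0.7, -1.3, 0.1]
gripper_width: 0.0854
grasp_force: 0.0
```

Call:
play_rows:
  plan:
    - [[1, -0.6, 0], [0, 0, 0], 1]
    - [[1, -0.6, 0], [0, 0, 0], 1]
    - [[1, -0.6, 0], [0, 0, 0], 1]
    - [[1, -0.6, 0], [0, 0, 0], 1]
    - [[1, -0.6, 0], [0, 0, 0], 1]
    - [[1, -0.6, 0], [0, 0, 0], 1]
    - [[1, -0.6, 0], [0, 0, 0], 1]
    - [[1, -0.6, 0], [0, 0, 0], 1]
    - [[1, -0.6, 0], [0, 0, 0], 1]
    - [[1, -0.6, 0.5], [0, 0, 0], 1]
    - [[1, -0.6, 1], [0, 0, 0], 1]
    - [[1, -0.6, 1], [0, 0, 0], 1]

```text
time: 2.15
tcp_pos: [0.5525, -0.1545, 0.296]
tool_rot: [3.081, 0.613, 0.002]
wrist_force: [1.1, -0.3, -0.2]
gripper_width: 0.0854
grasp_force: 0.0
```

Call:
play_rows:
  plan:
    - [[0, 0, 1], [0, 0, 0], 1]
    - [[0, 0, 0.8], [0, 0, 0], 1]
    - [[0, 0, 0], [0, 0, 0], 1]
    - [[0, 0, 0], [0, 0, 0], 1]

```text
time: 2.48
tcp_pos: [0.5512, -0.1557, 0.2512]
tool_rot: [-3.08, -0.613, 0.002]
wrist_force: [0.8, -0.5, 1.6]
gripper_width: 0.0849
grasp_force: 0.0
```

```bash
python3 - <<'E'
from h import *
from cell import r
import pickle
s=r.state();print(s["time"],s["tcp_pos"],s["tool_rot"],s["wrist_force"])
c=r.calibration("wrist");im=r.grab_frame("wrist");cv2.imwrite("pics/w1.png",im[:,:,::-1]);pickle.dump(c,open("w1.pkl","wb"))
print(c["world_from_camera"].round(3)); print([proj(c,p) for p in [(.563,-.155,.105),(.631,-.131,.075),(.58,-.086,.064)]])
E
```

```text
2.4833 [ 0.55124869 -0.15573368  0.25117705] [-3.08039095e+00 -6.12693326e-01  2.28737887e-03] [ 0.81073746 -0.54210803  1.61404851]
[[ 0.382  0.889  0.252  0.614]
 [-0.924  0.368  0.104 -0.13 ]
 [-0.    -0.272  0.962  0.417]
 [ 0.     0.     0.     1.   ]]
[array([326.06781852, 166.60938876]), array([330.02472861,  85.75873452]), array([268.62884148, 117.72391919])]
```

View pics/w1.png

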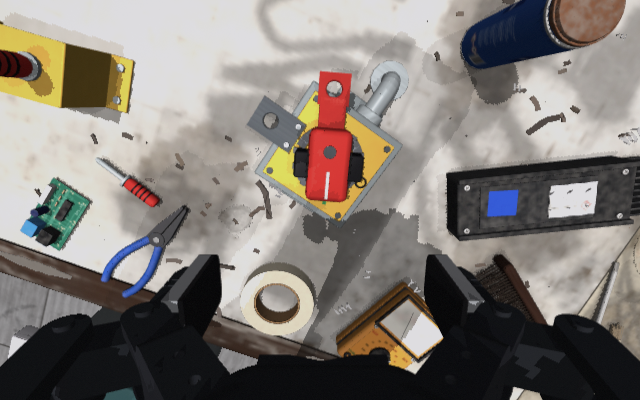

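The wrist view shows the handle eye at about (334,88), the plate eye at (270,120) and the grip centred near (329,165). I'll enlarge it to read these more closely.

```bash
python3 - <<'E'
from h import *
a=cv2.imread("pics/w1.png")
cv2.imwrite("pics/m2.png",crop(a,240,62,165,165,3.6))
E
```

```text
(no output)
```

View pics/m2.png

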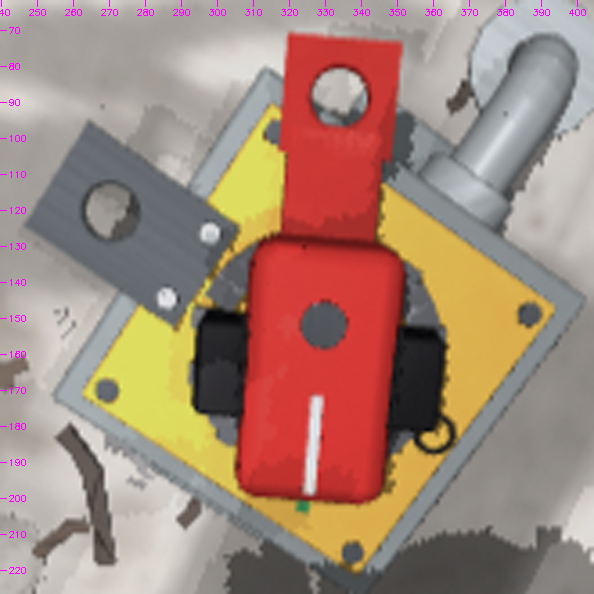

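```bash
python3 - <<'E'
from h import *
from cell import r
import pickle
c=pickle.load(open("w1.pkl","rb"));S=r.calibration("scene");D=r.calibration("side")
he=(333.8,88.2);pe=(270.2,119.8)
print("3view he",tri([(c,he),(S,(308.7,181.5)),(D,(301.5,180.9))]))
print("3view pe",tri([(c,pe),(S,(316.5,198.9)),(D,(312.9,196.1))]))
H=onz(c,he,.075);P=onz(c,pe,.064)
C=[onz(c,q,.06)[:2] for q in[(313.4,80.9),(401.4,144.8),(337.3,226),(254.2,171.8)]]
print(H,P);print(np.round(C,4),np.mean(C,0),(C[0]+C[2])/2,(C[1]+C[3])/2,[np.linalg.norm(C[i]-C[i-1]).round(4) for i in range(4)])
ta=onz(c,(362.6,167.9),.102);tb=onz(c,(293.4,161.5),.102);print("tabs",ta,tb,(ta+tb)/2,np.linalg.norm(ta-tb),np.degrees(np.arctan2(*(ta-tb)[1::-1])))
m=np.array([[0.5,-.8660254],[.8660254,.5]])
def f(p):
    x,y,t=p;u=np.array([np.cos(t),np.sin(t)]);v=np.array([np.cos(t+np.pi/3),np.sin(t+np.pi/3)]);o=np.array([x,y])
    return np.r_[o+.07*u-H[:2],o+.07*v-P[:2],(o-(ta+tb)[:2]/2)*1,(o-np.mean(C,0))*1]
s=least_squares(f,[.56,-.15,.3]);print(s.x,np.degrees(s.x[2]),s.fun.round(4))
E
```

```text
3view he (array([ 0.63118049, -0.13477594,  0.07343547]), [array([-0.1, -1. ]), array([0.2, 0.3]), array([ 0.1, -0.3])])
3view pe (array([ 0.57979723, -0.08805367,  0.06448631]), [array([ 0.2, -1.1]), array([-0.5,  0.3]), array([ 0.8, -0.3])])
[ 0.63034251 -0.13516287  0.075     ] [ 0.57869675 -0.08815185  0.064     ]
[[ 0.6297 -0.1141]
 [ 0.6065 -0.2218]
 [ 0.4991 -0.1956]
 [ 0.5215 -0.0905]] [ 0.56418928 -0.15549961] [ 0.5643894  -0.15487151] [ 0.56398916 -0.15612772] [np.float64(0.1108), np.float64(0.1101), np.float64(0.1106), np.float64(0.1075)]
tabs [ 0.57438304 -0.18708524  0.102     ] [ 0.55536145 -0.12547571  0.102     ] [ 0.56487225 -0.15628047  0.102     ] 0.06447910239143838 -72.8422311653913
[ 0.56416707 -0.15623025  0.31077177] 17.80591085831348 [ 0.0005  0.0003  0.0003  0.0003 -0.0007  0.0001 -0.     -0.0007]
```

Call:
play_rows:
  plan:
    - [[0.47, 0.22, 0], [0, 0, 0.94], 1]
    - [[0, 0, 1], [0, 0, 0], 1]
    - [[0, 0, 1], [0, 0, 0], 1]
    - [[0, 0, 1], [0, 0, 0], 1]
    - [[0, 0, 1], [0, 0, 0], 1]
    - [[0, 0, 0.6], [0, 0, 0], 1]
    - [[0, 0, 0], [0, 0, 0], 1]
    - [[0, 0, 0], [0, 0, 0], 1]
    - [[0, 0, 0], [0, 0, 0], 1]

```text
time: 3.28
tcp_pos: [0.5657, -0.1567, 0.1385]
tool_rot: [3.103, 0.485, 0.004]
wrist_force: [-0.1, 1.0, 1.1]
gripper_width: 0.0855
grasp_force: 0.0
```

```bash
cat > st.py <<'E'
from h import *
from cell import r
from scipy.spatial.transform import Rotation as Ro
s=r.state();R=Ro.from_rotvec(s["tool_rot"]).as_matrix()
print(s["time"],s["tcp_pos"].round(4),"yaw_y",np.degrees(np.arctan2(R[1,1],R[0,1])).round(2),"z",R[:,2].round(4),"F",s["wrist_force"].round(1),"w",s["gripper_width"].round(4),s["grasp_force"],"q",s["qpos"].round(2))
import sys
if len(sys.argv)>1:
    t=np.array(eval(sys.argv[1]));print("tool units",(R.T@(t-s["tcp_pos"])/.025).round(3))
E
python3 st.py ".5642,-.1562,.088"
```

```text
Traceback (most recent call last):
  File "st.py", line 5, in <module>
    print(s["time"],s["tcp_pos"].round(4),"yaw_y",np.degrees(np.arctan2(R[1,1],R[0,1])).round(2),"z",R[:,2].round(4),"F",s["wrist_force"].round(1),"w",s["gripper_width"].round(4),s["grasp_force"],"q",s["qpos"].round(2))
                                                                                                                                                       ^^^^^^^^^^^^^^^^^^^^^^^^
AttributeError: 'float' object has no attribute 'round'
```

```bash
sed -i 's/s\["gripper_width"\].round(4)/round(s["gripper_width"],4)/' st.py; python3 st.py ".5642,-.1562,.088"
```

```text
3.2833 [ 0.5657 -0.1567  0.1385] yaw_y -72.22 z [ 2.6e-03 -7.0e-04 -1.0e+00] F [-0.1  1.   1.1] w 0.0855 0.0 q [ 0.46  0.44 -0.31  1.77  0.16  0.95 -1.17]
tool units [-0.054 -0.04   2.019]
```

Call:
play_rows:
  plan:
    - [[-0.05, -0.04, 1], [0, 0, 0], 1]
    - [[0, 0, 1], [0, 0, 0], 1]
    - [[0, 0, 0], [0, 0, 0], 1]
    - [[0, 0, 0], [0, 0, 0], 1]

```text
time: 3.62
tcp_pos: [0.5633, -0.1558, 0.0874]
tool_rot: [-3.104, -0.486, 0.0]
wrist_force: [-0.2, -0.4, 0.8]
gripper_width: 0.0855
grasp_force: 0.0
```

Call:
play_rows:
  plan:
    - [[0, 0, 0], [0, 0, 0], 0.3]
    - [[0, 0, 0], [0, 0, 0], 0]
    - [[0, 0, 0], [0, 0, 0], 0]
    - [[0, 0, 0], [0, 0, 0], -0.3]
    - [[0, 0, 0], [0, 0, 0], -0.3]
    - [[0, 0, 0], [0, 0, 0], -0.3]
    - [[0, 0, 0], [0, 0, 0], -0.3]

```text
time: 4.2
tcp_pos: [0.5631, -0.1557, 0.0865]
tool_rot: [-3.104, -0.486, -0.0]
wrist_force: [-0.1, -0.1, 0.8]
gripper_width: 0.0299
grasp_force: 0.0
```

```bash
python3 st.py ".5642,-.1562,.088"
```

```text
4.2 [ 0.5631 -0.1557  0.0865] yaw_y -72.19 z [ 1.e-04  0.e+00 -1.e+00] F [-0.1 -0.1  0.8] w 0.0299 0.0 q [ 0.44  0.51 -0.29  1.81  0.19  0.85 -1.2 ]
tool units [ 0.035  0.032 -0.06 ]
```

```bash
python3 - <<'E'
from h import *
from cell import r
a=r.grab_frame("wrist")[:,:,::-1];b=r.grab_frame("scene")[:,:,::-1];d=r.grab_frame("side")[:,:,::-1]
for n,i in zip("abd",(a,b,d)): cv2.imwrite(f"pics/x{n}.png",i)
t=cv2.resize(a[50:350,120:520],(800,600))
t=np.vstack([cv2.resize(a[100:400,120:520],(400,300)),crop(b,290,130,100,75,4)])
u=np.vstack([crop(d,275,120,100,75,4),np.zeros((300,400,3),np.uint8)])
cv2.imwrite("pics/m3.png",np.hstack([t,u]))
E
```

```text
(no output)
```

View pics/m3.png

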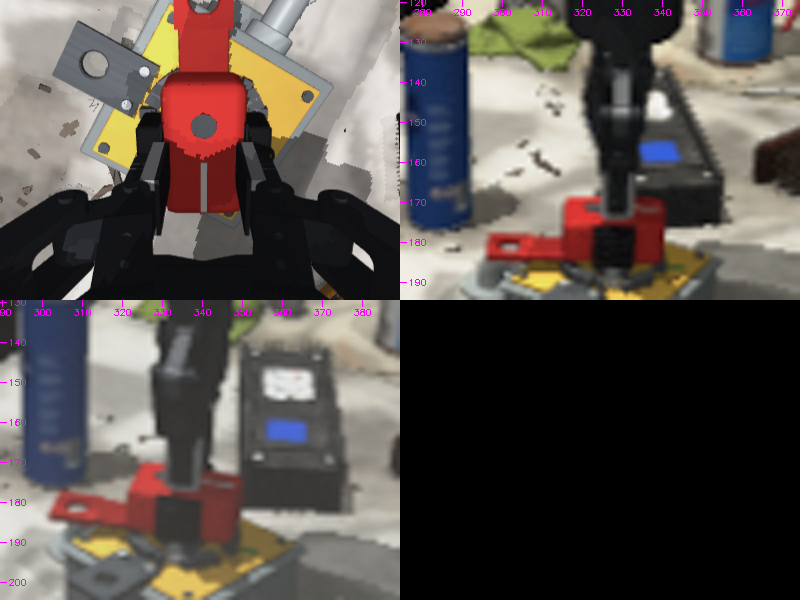

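```bash
python3 - <<'E'
from h import *
from cell import r
S=r.calibration("scene");D=r.calibration("side");W=r.calibration("wrist")
t=np.radians(17.8);ex=np.array([np.sin(t),-np.cos(t),0])
for z in(.0755,.085,.095,.105,.115): 
  for k in(-.015,.015):
    p=np.array([.5631,-.1557,z])+k*ex;print(z,k,proj(S,p).round(1),proj(D,p).round(1),proj(W,p).round(1))
E
python3 - <<'E'
import cv2
a=cv2.imread("pics/xb.png")[140:200,290:370];d=cv2.imread("pics/xd.png")[135:195,285:365];w=cv2.imread("pics/xa.png")[160:340,200:440]
import sys;sys.path.insert(0,".")
from h import *
import numpy as np
A=cv2.imread("pics/xb.png");Dd=cv2.imread("pics/xd.png");X=cv2.imread("pics/xa.png")
l=np.vstack([crop(A,290,150,80,60,5),crop(Dd,285,140,80,60,5)])
rr=crop(X,220,120,200,280,2);rr=cv2.copyMakeBorder(rr,0,600-560,0,0,cv2.BORDER_CONSTANT)
cv2.imwrite("pics/m4.png",np.hstack([l,rr]))
E
```

```text
0.0755 -0.015 [334.8 188.3] [327.9 183.7] [294.  230.9]
0.0755 0.015 [337.3 182.3] [328. 178.] [348.7 230.9]
0.085 -0.015 [335. 185.] [328.  180.7] [292.6 237.4]
0.085 0.015 [337.5 179.1] [328.1 175. ] [350.1 237.4]
0.095 -0.015 [335.1 181.5] [328.2 177.4] [290.9 245. ]
0.095 0.015 [337.6 175.7] [328.2 171.8] [351.6 245. ]
0.105 -0.015 [335.3 178. ] [328.3 174.1] [289.  253.6]
0.105 0.015 [337.8 172.2] [328.3 168.6] [353.4 253.6]
0.115 -0.015 [335.5 174.4] [328.4 170.8] [286.9 263.2]
0.115 0.015 [338.  168.7] [328.4 165.3] [355.4 263.2]
```

View pics/m4.png

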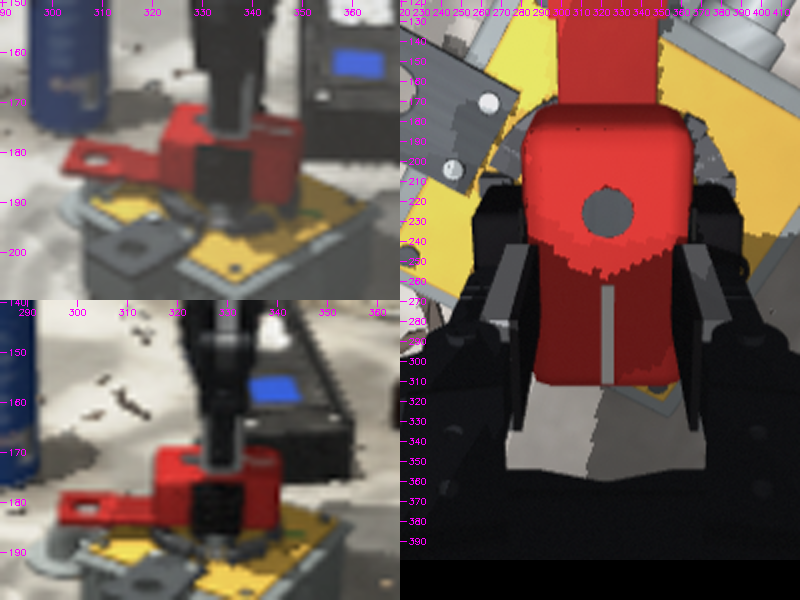

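```bash
python3 st.py; python3 - <<'E'
from h import *
from cell import r
W=r.calibration("wrist");S=r.calibration("scene")
t=np.radians(17.8);ex=np.array([np.sin(t),-np.cos(t),0]);ey=np.array([np.cos(t),np.sin(t),0])
print(W["world_from_camera"].round(3))
for z in(.075,.085,.095,.105,.115):
    p=np.array([.5631,-.1557,z])+.011*ey; a=proj(W,p+.015*ex);print(z,a.round(1),proj(W,p+.02*ex).round(1),proj(W,p+.025*ex).round(1),"scene outer",proj(S,p-.011*ey-.03*ex).round(1))
for k in(-.032,.032):print("tabtop",proj(W,np.array([.5642,-.1562,.102])+k*ex+.0125*ey),proj(W,np.array([.5642,-.1562,.102])+k*ex-.0125*ey),proj(S,np.array([.5642,-.1562,.102])+k*ex))
E
```

```text
4.35 [ 0.563  -0.1557  0.0864] yaw_y -72.19 z [-1.e-04  1.e-04 -1.e+00] F [-0.2  0.6  0.1] w 0.0298 0.0 q [ 0.44  0.51 -0.29  1.81  0.19  0.85 -1.2 ]
[[ 0.306  0.917  0.258  0.627]
 [-0.952  0.294  0.083 -0.136]
 [ 0.001 -0.271  0.963  0.252]
 [ 0.     0.     0.     1.   ]]
0.075 [349.1 211.5] [358.3 211.5] [367.5 211.5] scene outer [333.5 191.5]
0.085 [350.5 217.4] [360.3 217.4] [370.  217.4] scene outer [333.7 188.1]
0.095 [352.2 224. ] [362.5 224. ] [372.8 224. ] scene outer [333.8 184.6]
0.105 [354.  231.4] [364.9 231.4] [375.9 231.4] scene outer [334. 181.]
0.115 [356.1 239.8] [367.7 239.8] [379.4 239.8] scene outer [334.2 177.4]
tabtop [253.9582817  224.29641397] [256.762347   273.06658965] [333.49282353 182.2781027 ]
tabtop [391.96946431 224.26158556] [389.1256001  273.02230812] [338.8568086  169.90783076]
```

```bash
python3 - <<'E'
from h import *
from cell import r
import pickle
c=pickle.load(open("w1.pkl","rb"));W=r.calibration("wrist")
pts=dict(bolt1=((297.1,126.2),.066,(263.5,171)),bolt2=((285.6,144.3),.066,(246,204)),screw=((329.5,151.5),.105,(323,225.5)))
for n,(a,z,o) in pts.items():
    p=onz(c,a,z);print(n,p.round(4),"pred",proj(W,p).round(1),"obs",o)
    print("  tri w1/w2",tri([(c,a),(W,o)]))
E
```

```text
bolt1 [ 0.5833 -0.1155  0.066 ] pred [263.  170.9] obs (263.5, 171)
  tri w1/w2 (array([ 0.58320999, -0.1155318 ,  0.06510123]), [array([0.1, 0.1]), array([-0.2, -0.1])])
bolt2 [ 0.5621 -0.1112  0.066 ] pred [245.9 204. ] obs (246, 204)
  tri w1/w2 (array([ 0.56204879, -0.11123744,  0.06596517]), [array([0., 0.]), array([-0., -0.])])
screw [ 0.577  -0.1525  0.105 ] pred [323.9 224.8] obs (323, 225.5)
  tri w1/w2 (array([ 0.5771752 , -0.15223041,  0.10665129]), [array([-0.2, -0. ]), array([0.4, 0.1])])
```

The enlarged crop shows the pad tips (rows about 241, columns 284 and 358) still above the handle. They sit roughly 30 mm behind where the nominal TCP would put them, and the tabs are untouched. I'll open, go about 34 mm lower in stages while watching the force, and then squeeze.

Call:
play_rows:
  plan:
    - [[0, 0, 0], [0, 0, 0], 1]
    - [[0, 0, 0], [0, 0, 0], 1]
    - [[0.04, 0.03, 0], [0, 0, 0], 1]
    - [[0, 0, 0], [0, 0, 0], 1]
    - [[0, 0, 0], [0, 0, 0], 1]
    - [[0, 0, 0.4], [0, 0, 0], 1]
    - [[0, 0, 0.4], [0, 0, 0], 1]
    - [[0, 0, 0.3], [0, 0, 0], 1]
    - [[0, 0, 0.2], [0, 0, 0], 1]
    - [[0, 0, 0], [0, 0, 0], 1]

```text
time: 5.18
tcp_pos: [0.5634, -0.1559, 0.0522]
tool_rot: [-3.103, -0.486, 0.003]
wrist_force: [-1.6, 0.6, 0.1]
gripper_width: 0.0856
grasp_force: 0.0
```

Call:
play_rows:
  plan:
    - [[0, 0, 0], [0, 0, 0], 0.3]
    - [[0, 0, 0], [0, 0, 0], 0.2]
    - [[0, 0, 0], [0, 0, 0], 0.1]
    - [[0, 0, 0], [0, 0, 0], 0.05]
    - [[0, 0, 0], [0, 0, 0], 0.05]

```text
time: 5.6
tcp_pos: [0.5648, -0.1562, 0.0547]
tool_rot: [3.103, 0.486, 0.002]
wrist_force: [-2.7, 0.4, 6.5]
gripper_width: 0.0449
grasp_force: 6.5
```

```bash
python3 st.py ".5642,-.1562,.052"; python3 - <<'E'
from h import *
from cell import r
A=r.grab_frame("scene")[:,:,::-1];X=r.grab_frame("wrist")[:,:,::-1]
l=cv2.resize(crop(A,290,140,80,60,5),(400,300));rr=crop(X,220,100,200,300,2)
cv2.imwrite("pics/m5.png",np.hstack([cv2.copyMakeBorder(l,0,300,0,0,cv2.BORDER_CONSTANT),rr]))
E
```

```text
5.6 [ 0.5648 -0.1562  0.0547] yaw_y -72.19 z [ 1.3e-03 -4.0e-04 -1.0e+00] F [-2.7  0.4  6.5] w 0.0449 6.45788848400116 q [ 0.43  0.55 -0.28  1.82  0.21  0.79 -1.21]
tool units [-0.024 -0.009  0.108]
```

View pics/m5.png

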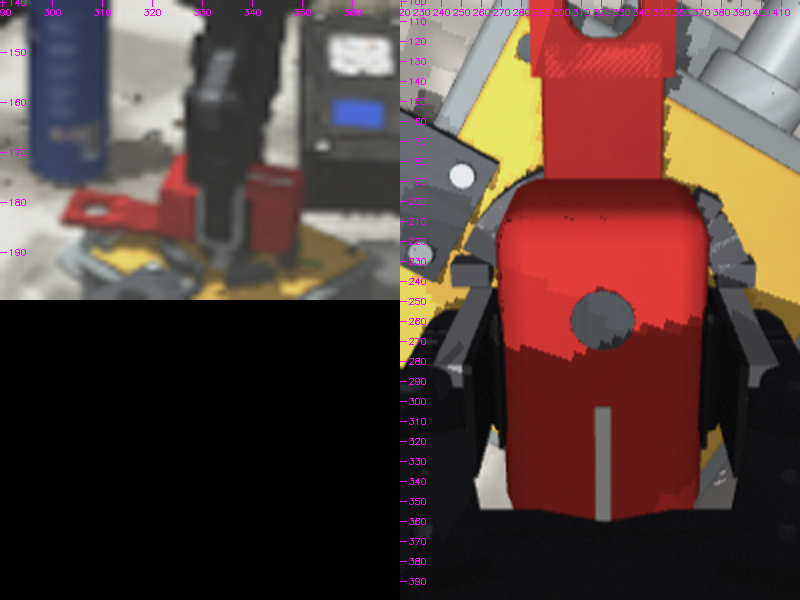

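Both pads are now on the tabs (finger beside the tab in scene at (334,180), width 45 mm). I'll squeeze fully and turn.

Call:
play_rows:
  plan:
    - [[0, 0, -0.1], [0, 0, 0], -0.1]
    - [[0, 0, 0], [0, 0, 0], -0.1]
    - [[0, 0, 0], [0, 0, 0], -0.1]
    - [[0, 0, 0], [0, 0, 0], -0.1]
    - [[0, 0, 0], [0, 0, -0.5], -0.1]
    - [[0, 0, 0], [0, 0, -0.5], -0.1]

```text
time: 6.2
tcp_pos: [0.5645, -0.1557, 0.0565]
tool_rot: [-3.079, -0.624, -0.001]
wrist_force: [4.0, 2.8, -6.4]
gripper_width: 0.0392
grasp_force: 49.9
```

Call:
play_rows:
  plan:
    - [[0, 0, 0], [0, 0, -1], -0.1]
    - [[0, 0, 0], [0, 0, -1], -0.1]
    - [[0, 0, 0], [0, 0, -1], -0.1]
    - [[0, 0, 0], [0, 0, -1], -0.1]

```text
time: 6.53
tcp_pos: [0.5645, -0.1557, 0.0565]
tool_rot: [-2.922, -1.153, -0.001]
wrist_force: [4.3, 3.5, -6.8]
gripper_width: 0.0395
grasp_force: 49.9
```

```bash
python3 st.py ".5642,-.1562,.052"
```

```text
6.5333 [ 0.5645 -0.1557  0.0565] yaw_y -46.93 z [ 4.e-04  5.e-04 -1.e+00] F [ 4.3  3.5 -6.8] w 0.0395 49.85698699951172 q [ 0.51  0.56 -0.39  1.82  0.28  0.81 -0.83]
tool units [-0.024  0.008  0.179]
```

Call:
play_rows:
  plan:
    - [[0, 0, 0], [0, 0, -1], -0.1]
    - [[0, 0, 0], [0, 0, -1], -0.1]
    - [[0, 0, 0], [0, 0, -1], -0.1]
    - [[0, 0, 0], [0, 0, -1], -0.1]
    - [[0, 0, 0], [0, 0, -1], -0.1]
    - [[0, 0, 0], [0, 0, -1], -0.1]
    - [[0, 0, 0], [0, 0, -0.7], -0.1]
    - [[0, 0, 0], [0, 0, -0.5], -0.1]
    - [[0, 0, 0], [0, 0, 0], -0.1]
    - [[0, 0, 0], [0, 0, 0], -0.1]

```text
time: 7.37
tcp_pos: [0.5644, -0.1557, 0.0564]
tool_rot: [-2.427, -1.995, -0.001]
wrist_force: [2.8, 3.9, -5.0]
gripper_width: 0.0394
grasp_force: 50.2
```

```bash
python3 - <<'E'
exec(open("st.py").read()); print("moment",s["moment"].round(2))
X=r.grab_frame("wrist")[:,:,::-1];A=r.grab_frame("scene")[:,:,::-1]
cv2.imwrite("pics/m6.png",np.hstack([cv2.resize(X,(500,313)),cv2.resize(crop(A,290,150,80,60,5),(300,313))]))
E
```

```text
7.3667 [ 0.5644 -0.1557  0.0564] yaw_y -11.16 z [ 3.e-04  7.e-04 -1.e+00] F [ 2.8  3.9 -5. ] w 0.0394 50.16253441572189 q [ 0.62  0.59 -0.53  1.82  0.39  0.84 -0.29]
moment [ 0.92 -0.62  0.08]
```

View pics/m6.png

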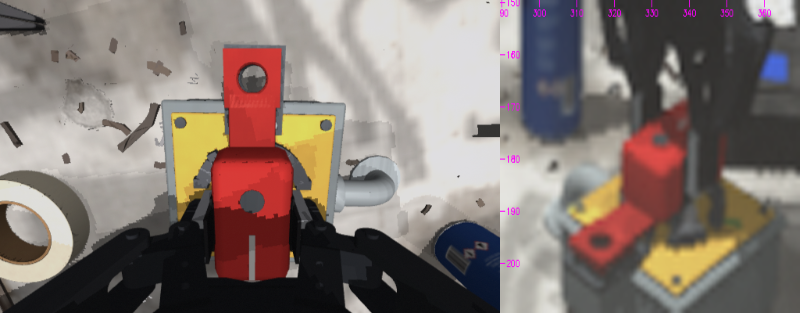

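The handle is at OFF and the arm covers the plate, with its eye at (253,77) in the wrist half of the picture. I'll nudge it into the stop, then release.

Call:
play_rows:
  plan:
    - [[0, 0, 0], [0, 0, -0.3], -0.1]
    - [[0, 0, 0], [0, 0, -0.1], -0.1]
    - [[0, 0, 0], [0, 0, 0], -0.1]
    - [[0, 0, 0], [0, 0, 0], -0.1]

```text
time: 7.8
tcp_pos: [0.5644, -0.1556, 0.0564]
tool_rot: [-2.393, -2.035, -0.001]
wrist_force: [3.6, 5.2, -5.5]
gripper_width: 0.0395
grasp_force: 61.3
```

```bash
python3 - <<'E'
exec(open("st.py").read()); print("moment",s["moment"].round(2))
E
```

```text
7.8 [ 0.5644 -0.1556  0.0564] yaw_y -9.25 z [ 2.0e-04  1.2e-03 -1.0e+00] F [ 3.6  5.2 -5.5] w 0.0395 61.330225467681885 q [ 0.63  0.59 -0.54  1.82  0.4   0.84 -0.27]
moment [ 1.22 -0.75 -1.76]
```

Call:
play_rows:
  plan:
    - [[0, 0, 0], [0, 0, 0.15], -0.1]
    - [[0, 0, 0], [0, 0, 0], 0.4]
    - [[0, 0, 0], [0, 0, 0], 1]
    - [[0, 0, 0], [0, 0, 0], 1]
    - [[0, 0, 0], [0, 0, 0], 1]
    - [[0, 0, 0], [0, 0, 0], 1]
    - [[0, 0, -0.5], [0, 0, 0], 1]
    - [[0, 0, -1], [0, 0, 0], 1]
    - [[0, 0, -1], [0, 0, 0], 1]
    - [[0, 0, -1], [0, 0, 0], 1]
    - [[0, 0, -1], [0, 0, 0], 1]
    - [[0, 0, -1], [0, 0, 0], 1]

```text
time: 8.8
tcp_pos: [0.5642, -0.156, 0.1963]
tool_rot: [2.405, 2.021, 0.001]
wrist_force: [0.6, -0.3, 1.1]
gripper_width: 0.0854
grasp_force: 0.0
```

Call:
play_rows:
  plan:
    - [[0, 0, -1], [0, 0, 0], 1]
    - [[0, 0, 0], [0, 0, 0], 1]
    - [[0, 0, 0], [0, 0, 0], 1]
    - [[0, 0, 0], [0, 0, 0], 1]

```text
time: 9.13
tcp_pos: [0.564, -0.1562, 0.2191]
tool_rot: [2.405, 2.02, -0.0]
wrist_force: [0.4, 0.6, -0.9]
gripper_width: 0.0853
grasp_force: 0.0
```

```bash
cat > eye.py <<'E'
exec(open("st.py").read())
import pickle
c=r.calibration("wrist");X=r.grab_frame("wrist");cv2.imwrite("pics/w7.png",X[:,:,::-1]);pickle.dump(c,open("w7.pkl","wb"))
hsv=cv2.cvtColor(X,cv2.COLOR_RGB2HSV)
m=(((hsv[:,:,0]<8)|(hsv[:,:,0]>172))&(hsv[:,:,1]>150)&(hsv[:,:,2]>60)).astype(np.uint8)
cs,h=cv2.findContours(m,cv2.RETR_CCOMP,cv2.CHAIN_APPROX_NONE)
for q,hh in zip(cs,h[0]):
    a=cv2.contourArea(q)
    if a>40:
        (u,v),rad=cv2.minEnclosingCircle(q);e=cv2.fitEllipse(q)[0]
        print("hole" if hh[3]>=0 else "blob",a,np.round(e,1),rad.__round__(1),onz(c,e,.075).round(4),onz(c,e,.105).round(4))
b=((hsv[:,:,2]<60)).astype(np.uint8)
p=np.array([.5642,-.1562,.102])
for t in np.radians([77.8,78.8]):
  print("pred eye",proj(c,[.5642+.07*np.cos(t),-.1562+.07*np.sin(t),.075]).round(1))
# tab outer edges: dark pixels profile along handle x through axis at z=.102
ex=np.array([np.sin(np.radians(78)),-np.cos(np.radians(78)),0])
print([(k,[int(v) for v in X[tuple(np.round(proj(c,p+k*.001*ex)).astype(int)[::-1])]]) for k in list(range(-40,-15,2))+list(range(16,41,2))])
E
python3 eye.py
```

```text
9.1333 [ 0.564  -0.1562  0.2191] yaw_y -9.94 z [ 0.e+00 -3.e-04 -1.e+00] F [ 0.4  0.6 -0.9] w 0.0853 0.0 q [ 0.7   0.4  -0.62  1.69  0.25  1.13 -0.17]
blob 5313.5 [323.  163.2] 71.8 [ 0.5663 -0.1414  0.075 ] [ 0.5672 -0.1364  0.105 ]
hole 170.5 [322.1 208.7] 15.6 [ 0.5581 -0.184   0.075 ] [ 0.5597 -0.1749  0.105 ]
hole 181.0 [323.  171.5] 8.1 [ 0.565 -0.149  0.075] [ 0.566  -0.1432  0.105 ]
hole 264.5 [324.2 101.2] 9.7 [ 0.5767 -0.0881  0.075 ] [ 0.5765 -0.0882  0.105 ]
blob 177.0 [154.8  15.9] 9.9 [0.4522 0.0016 0.075 ] [ 0.464  -0.0072  0.105 ]
blob 59.5 [155.    5.2] 7.6 [0.4547 0.0091 0.075 ] [ 0.4663 -0.0005  0.105 ]
pred eye [326.7 100.3]
pred eye [325.3 100.3]
[(-40, [218, 207, 89]), (-38, [218, 207, 89]), (-36, [218, 207, 89]), (-34, [215, 200, 87]), (-32, [26, 25, 28]), (-30, [41, 40, 44]), (-28, [40, 39, 42]), (-26, [40, 39, 42]), (-24, [40, 38, 41]), (-22, [25, 23, 26]), (-20, [62, 31, 33]), (-18, [188, 46, 43]), (-16, [209, 59, 55]), (16, [188, 47, 45]), (18, [43, 22, 24]), (20, [29, 29, 30]), (22, [31, 30, 33]), (24, [30, 30, 32]), (26, [30, 29, 32]), (28, [31, 31, 33]), (30, [27, 27, 30]), (32, [202, 164, 72]), (34, [215, 175, 77]), (36, [215, 175, 77]), (38, [216, 176, 78]), (40, [215, 175, 77])]
```

Both tabs are out at ±32 mm, so the handle is latched at OFF. The handle eye is at (0.5767, -0.0881) and the plate eye at (0.5788, -0.0880). Now to the station.

Call:
play_rows:
  plan:
    - [[1, -0.3, 0], [0, 0, 0], 1]
    - [[1, -0.3, 0], [0, 0, 0], 1]
    - [[1, -0.3, 0], [0, 0, 0], 1]
    - [[1, -0.3, 0], [0, 0, 0], 1]
    - [[1, -0.3, 0], [0, 0, 0], 1]
    - [[1, -0.3, 0], [0, 0, 0], 1]
    - [[1, -0.3, 0], [0, 0, 0], 1]
    - [[1, -0.3, 0], [0, 0, 0], 1]
    - [[1, -0.3, 0], [0, 0, 0], 1]
    - [[0.6, -0.3, 0], [0, 0, 0], 1]
    - [[0, 0, 0], [0, 0, 0], 1]
    - [[0, 0, 0], [0, 0, 0], 1]

```text
time: 10.18
tcp_pos: [0.5313, 0.0939, 0.2183]
tool_rot: [-2.403, -2.022, 0.001]
wrist_force: [-0.2, -1.2, -0.7]
gripper_width: 0.0855
grasp_force: 0.0
```

```bash
python3 - <<'E'
exec(open("st.py").read())
import pickle
c=r.calibration("wrist");X=r.grab_frame("wrist");cv2.imwrite("pics/w8.png",X[:,:,::-1]);pickle.dump(c,open("w8.pkl","wb"))
hsv=cv2.cvtColor(X,cv2.COLOR_RGB2HSV)
m=(((hsv[:,:,0]<8)|(hsv[:,:,0]>172))&(hsv[:,:,1]>130)&(hsv[:,:,2]>50)).astype(np.uint8)
cs,_=cv2.findContours(m,cv2.RETR_EXTERNAL,cv2.CHAIN_APPROX_NONE)
for q in cs:
    if cv2.contourArea(q)>40: print("red",cv2.contourArea(q),cv2.boundingRect(q))
y=((hsv[:,:,0]>18)&(hsv[:,:,0]<32)&(hsv[:,:,1]>130)).astype(np.uint8)
cs,h=cv2.findContours(y,cv2.RETR_CCOMP,cv2.CHAIN_APPROX_NONE)
for q,hh in zip(cs,h[0]):
    if cv2.contourArea(q)>60: e=cv2.fitEllipse(q);print("yhole" if hh[3]>=0 else "yellow",cv2.contourArea(q),cv2.boundingRect(q),np.round(e[0],1),onz(c,e[0],.075).round(4))
print("pred pin axis z=.08,.145",proj(c,[.538,.1405,.0775]).round(1),proj(c,[.538,.1405,.145]).round(1))
# montage; enlarged around predicted pin
u,v=proj(c,[.538,.1405,.11]).astype(int);x0=max(u-100,0);y0=max(v-75,0)
cv2.imwrite("pics/m8.png",crop(X[:,:,::-1],x0,y0,200,150,4))
E
```

```text
10.1833 [0.5313 0.0939 0.2183] yaw_y -9.83 z [-1.2e-03  1.0e-04 -1.0e+00] F [-0.2 -1.2 -0.7] w 0.0855 0.0 q [ 0.37  0.33 -0.73  1.8   0.25  1.11 -0.62]
red 986.0 (380, 325, 31, 44)
red 265.5 (240, 215, 15, 34)
red 683.5 (310, 123, 29, 32)
red 300.5 (79, 0, 32, 50)
yellow 410.5 (406, 345, 30, 27) [418.9 354.9] [ 0.5995 -0.1134  0.075 ]
yellow 323.5 (347, 343, 30, 14) [360.2 349. ] [ 0.5384 -0.0952  0.075 ]
yellow 11115.0 (259, 5, 106, 177) [312.7  91.3] [0.5353 0.1717 0.075 ]
yhole 983.5 (308, 116, 33, 40) [324.2 135.8] [0.5387 0.1328 0.075 ]
yhole 277.0 (295, 53, 19, 20) [304.2  62.5] [0.5324 0.1958 0.075 ]
pred pin axis z=.08,.145 [322.  127.5] [321.8 134.2]
```

View pics/m8.png

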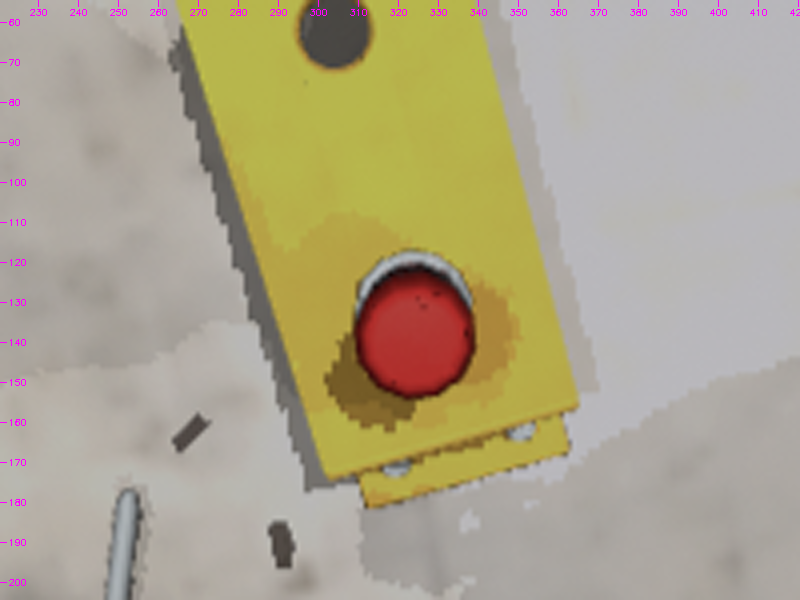

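The wrist crop shows the large pin's red top centred at (324,139.5), the collar arc with its top at row 117, and the empty hole at (304,62). This is the larger pin, in the yellow station.

```bash
python3 - <<'E'
from h import *
import pickle
from cell import r
c=pickle.load(open("w8.pkl","rb"));S=r.calibration("scene");D=r.calibration("side")
p=onz(c,(324,139.5),.145);print("top",p)
R=abs(proj(c,[.538,.14,.08])-proj(c,[.551,.14,.08]))[0];print(R,"collar",onz(c,(324,117+R),.08))
# heights from two views: top of pin
print("collar tri",tri([(c,(324,117+R)),(S,(271.2,254.2)),(D,(296.5,248.8))]))
print("hole",onz(c,(304.2,62.5),.075))
E
python3 st.py ".5387,.139,.066"
```

```text
top [0.53889075 0.13671509 0.145     ]
14.749359682218767 collar [0.53914179 0.13677147 0.08      ]
collar tri (array([0.53978014, 0.13682163, 0.073442  ]), [array([ 0.7, -0.8]), array([0.4, 0.4]), array([-0. , -0.4])])
hole [0.53240758 0.19572477 0.075     ]
10.2333 [0.5316 0.0929 0.2183] yaw_y -9.93 z [-1.1e-03 -2.0e-04 -1.0e+00] F [ 0.4 -0.5  0.3] w 0.0853 0.0 q [ 0.37  0.33 -0.73  1.8   0.25  1.11 -0.62]
tool units [ 1.868 -0.032  6.093]
```

Call:
play_rows:
  plan:
    - [[0.9, 0, 0.5], [0, 0, 0], 1]
    - [[0.88, 0, 0.6], [0, 0, 0], 1]
    - [[0, 0, 1], [0, 0, 0], 1]
    - [[0, 0, 1], [0, 0, 0], 1]
    - [[0, 0, 1], [0, 0, 0], 1]
    - [[0, 0, 1], [0, 0, 0], 1]
    - [[0, 0, 0.5], [0, 0, 0], 1]
    - [[0, 0, 0.5], [0, 0, 0], 1]
    - [[0, 0, 0], [0, 0, 0], 1]
    - [[0, 0, 0], [0, 0, 0], 1]
    - [[0, 0, 0], [0, 0, 0], 1]

```text
time: 11.15
tcp_pos: [0.5402, 0.1372, 0.0675]
tool_rot: [2.405, 2.02, 0.002]
wrist_force: [0.5, -0.4, 0.3]
gripper_width: 0.0853
grasp_force: 0.0
```

```bash
python3 st.py ".539,.1367,.066"
```

```text
11.15 [0.5402 0.1372 0.0675] yaw_y -9.96 z [ 1.4e-03  3.0e-04 -1.0e+00] F [ 0.5 -0.4  0.3] w 0.0853 0.0 q [ 0.2   0.56 -0.64  1.88  0.44  0.84 -0.84]
tool units [-0.026 -0.045  0.06 ]
```

Call:
play_rows:
  plan:
    - [[-0.03, -0.04, 0], [0, 0, 0], 0]
    - [[0, 0, 0], [0, 0, 0], -0.3]
    - [[0, 0, 0], [0, 0, 0], -0.6]
    - [[0, 0, 0], [0, 0, 0], -1]
    - [[0, 0, 0], [0, 0, 0], -1]
    - [[0, 0, 0], [0, 0, 0], -1]
    - [[0, 0, 0], [0, 0, 0], -1]
    - [[0, 0, 0], [0, 0, 0], -1]
    - [[0, 0, 0], [0, 0, 0], -1]

```text
time: 11.9
tcp_pos: [0.5385, 0.1365, 0.0667]
tool_rot: [2.406, 2.02, 0.0]
wrist_force: [-0.9, -0.8, 5.1]
gripper_width: 0.0205
grasp_force: 58.3
```

```bash
python3 st.py ".539,.1367,.066"
```

```text
11.9 [0.5385 0.1365 0.0667] yaw_y -9.95 z [ 2.e-04 -0.e+00 -1.e+00] F [-0.9 -0.8  5.1] w 0.0205 58.31814782693982 q [ 0.2   0.56 -0.64  1.88  0.44  0.84 -0.84]
tool units [0.011 0.018 0.027]
```

Call:
play_rows:
  plan:
    - [[0, 0, -0.3], [0, 0, 0], -1]
    - [[0, 0, -0.7], [0, 0, 0], -1]
    - [[0, 0, -1], [0, 0, 0], -1]
    - [[0, 0, -1], [0, 0, 0], -1]
    - [[0, 0, -1], [0, 0, 0], -1]
    - [[-0.6, 0.2, 0], [0, 0, 0], -1]
    - [[-0.9, 0.33, 0], [0, 0, 0], -1]
    - [[-0.9, 0.33, 0], [0, 0, 0], -1]
    - [[-0.9, 0.33, 0], [0, 0, 0], -1]
    - [[-0.9, 0.33, 0], [0, 0, 0], -1]
    - [[-0.9, 0.33, 0], [0, 0, 0], -1]
    - [[-0.9, 0.33, 0], [0, 0, 0], -1]

```text
time: 12.9
tcp_pos: [0.5661, -0.0218, 0.1668]
tool_rot: [-2.405, -2.021, -0.0]
wrist_force: [-0.4, -0.0, -1.5]
gripper_width: 0.0208
grasp_force: 58.9
```

Call:
play_rows:
  plan:
    - [[-0.9, 0.33, 0], [0, 0, 0], -1]
    - [[-0.9, 0.33, 0], [0, 0, 0], -1]
    - [[-0.5, 0.2, 0], [0, 0, 0], -1]
    - [[-0.3, 0.1, 0], [0, 0, 0], -1]
    - [[0, 0, 0], [0, 0, 0], -1]
    - [[0, 0, 0], [0, 0, 0], -1]
    - [[0, 0, 0], [0, 0, 0], -1]

```text
time: 13.48
tcp_pos: [0.5785, -0.0872, 0.1665]
tool_rot: [-2.403, -2.022, -0.001]
wrist_force: [-0.3, -1.4, -0.7]
gripper_width: 0.0207
grasp_force: 58.9
```

```bash
python3 st.py ".5777,-.088,.0667"; python3 - <<'E'
from h import *
from cell import r
s=r.state()
t=s["tcp_pos"]
for n in("scene","side"):
    c=r.calibration(n);X=r.grab_frame(n);cv2.imwrite(f"pics/{n}9.png",X[:,:,::-1]);off=t[2]-.0667
    for k,z in(("tip",.018),("mid",.045),("rodtop",.07)):
        p=np.array([t[0],t[1],z+off]);u=proj(c,p);v=int(round(u[1]));x=int(round(u[0]))
        row=X[v,x-9:x+10].astype(int);print(n,k,u.round(1),x-9,[int(q.mean()) for q in row])
    for z in(.09,.1,.12): # red columns
        u=proj(c,[t[0],t[1],z+off]);v=int(round(u[1]));h=cv2.cvtColor(X,cv2.COLOR_RGB2HSV)[v]
        xs=[q for q in range(int(u[0])-12,int(u[0])+13) if (h[q,0]<8 or h[q,0]>172) and h[q,1]>120 and h[q,2]>50];print(n,z,u.round(1),xs[:1],xs[-1:])
E
```

```text
13.4833 [ 0.5785 -0.0872  0.1665] yaw_y -9.84 z [-1.e-04  6.e-04 -1.e+00] F [-0.3 -1.4 -0.7] w 0.0207 58.89327747747302 q [ 0.59  0.46 -0.65  1.74  0.32  1.04 -0.34]
tool units [-0.041 -0.024  3.992]
scene tip [316.6 180.6] 308 [170, 168, 170, 169, 168, 170, 154, 124, 110, 136, 179, 191, 180, 156, 109, 71, 71, 71, 71]
scene mid [316.8 170.5] 308 [98, 83, 70, 74, 87, 93, 96, 101, 99, 92, 86, 88, 93, 91, 90, 89, 90, 110, 128]
scene rodtop [317.  160.9] 308 [67, 65, 63, 91, 153, 175, 136, 92, 95, 94, 102, 139, 185, 209, 212, 215, 217, 219, 220]
scene 0.09 [317.1 152.9] [313] [316]
scene 0.1 [317.2 148.9] [313] [316]
scene 0.12 [317.3 140.6] [313] [316]
side tip [314.3 178.3] 305 [170, 168, 165, 164, 168, 127, 148, 137, 108, 98, 88, 60, 47, 48, 50, 50, 50, 54, 56]
side mid [314.5 169. ] 306 [144, 152, 159, 163, 170, 178, 165, 111, 82, 80, 91, 178, 163, 104, 68, 77, 79, 81, 97]
side rodtop [314.7 160.2] 306 [231, 231, 160, 87, 88, 101, 117, 119, 114, 113, 109, 106, 89, 141, 190, 197, 192, 181, 154]
side 0.09 [314.8 152.9] [311] [316]
side 0.1 [314.8 149.2] [311] [313]
side 0.12 [315.  141.7] [311] [312]
```

Call:
play_rows:
  plan:
    - [[-0.04, -0.02, 0.5], [0, 0, 0], -1]
    - [[0, 0, 0.7], [0, 0, 0], -1]
    - [[0, 0, 0.2], [0, 0, 0], -1]
    - [[0, 0, 0.2], [0, 0, 0], -1]
    - [[0, 0, 0.2], [0, 0, 0], -1]
    - [[0, 0, 0], [0, 0, 0], -1]

```text
time: 14.08
tcp_pos: [0.5777, -0.0895, 0.1207]
tool_rot: [-2.405, -2.02, 0.001]
wrist_force: [0.3, 0.0, -1.6]
gripper_width: 0.0208
grasp_force: 58.9
```

```bash
python3 st.py ".5777,-.088,.0667"
```

```text
14.0833 [ 0.5777 -0.0895  0.1207] yaw_y -9.93 z [-9.e-04  4.e-04 -1.e+00] F [ 0.3  0.  -1.6] w 0.0208 58.917709328234196 q [ 0.58  0.52 -0.62  1.78  0.36  0.96 -0.37]
tool units [ 0.059 -0.007  2.158]
```

Call:
play_rows:
  plan:
    - [[0.04, 0, 0], [0, 0, 0], -1]
    - [[0, 0, 0.15], [0, 0, 0], -1]
    - [[0, 0, 0.15], [0, 0, 0], -1]
    - [[0, 0, 0.2], [0, 0, 0], -1]
    - [[0, 0, 0.2], [0, 0, 0], -1]
    - [[0, 0, 0], [0, 0, 0], -1]

```text
time: 14.58
tcp_pos: [0.5775, -0.0888, 0.1027]
tool_rot: [-2.405, -2.02, 0.001]
wrist_force: [0.1, 0.5, -1.3]
gripper_width: 0.0201
grasp_force: 58.9
```

```bash
python3 st.py ".5777,-.088,.0667"
```

```text
14.5833 [ 0.5775 -0.0888  0.1027] yaw_y -9.95 z [-1.5e-03  3.0e-04 -1.0e+00] F [ 0.1  0.5 -1.3] w 0.0201 58.91864441335201 q [ 0.57  0.54 -0.61  1.79  0.38  0.93 -0.38]
tool units [0.031 0.005 1.44 ]
```

Tip at about 51 mm, through both eyes with no contact force. Seating it now.

Call:
play_rows:
  plan:
    - [[0.03, 0, 0.3], [0, 0, 0], -1]
    - [[0, 0, 0.3], [0, 0, 0], -1]
    - [[0, 0, 0.3], [0, 0, 0], -1]
    - [[0, 0, 0.3], [0, 0, 0], -1]
    - [[0, 0, 0.15], [0, 0, 0], -1]
    - [[0, 0, 0.08], [0, 0, 0], -1]
    - [[0, 0, 0], [0, 0, 0], -1]
    - [[0, 0, 0], [0, 0, 0], -1]

```text
time: 15.25
tcp_pos: [0.5783, -0.0879, 0.0682]
tool_rot: [-2.406, -2.021, -0.0]
wrist_force: [0.2, -0.7, -0.7]
gripper_width: 0.0207
grasp_force: 58.9
```

```bash
python3 st.py ".5777,-.088,.0667"
```

```text
15.25 [ 0.5783 -0.0879  0.0682] yaw_y -9.94 z [ 0.e+00  1.e-04 -1.e+00] F [ 0.2 -0.7 -0.7] w 0.0207 58.9214513450861 q [ 0.54  0.59 -0.59  1.81  0.41  0.87 -0.41]
tool units [-0.007 -0.024  0.061]
```

Call:
play_rows:
  plan:
    - [[0, 0, 0.05], [0, 0, 0], -1]
    - [[0, 0, 0.04], [0, 0, 0], -1]
    - [[0, 0, 0], [0, 0, 0], -1]

```text
time: 15.5
tcp_pos: [0.5789, -0.0881, 0.0666]
tool_rot: [2.405, 2.02, 0.001]
wrist_force: [0.3, -0.3, 6.2]
gripper_width: 0.0204
grasp_force: 59.6
```

Call:
play_rows:
  plan:
    - [[0, 0, 0.03], [0, 0, 0], -1]
    - [[0, 0, 0], [0, 0, 0], -1]

```text
time: 15.67
tcp_pos: [0.5793, -0.0881, 0.0665]
tool_rot: [2.404, 2.019, 0.002]
wrist_force: [-1.2, -0.8, 14.0]
gripper_width: 0.0204
grasp_force: 60.4
```

Contact at the expected height, with the collar on the arm. Releasing and withdrawing.

Call:
play_rows:
  plan:
    - [[0, 0, -0.04], [0, 0, 0], -1]
    - [[0, 0, 0], [0, 0, 0], -0.3]
    - [[0, 0, 0], [0, 0, 0], 0.2]
    - [[0, 0, 0], [0, 0, 0], 0.7]
    - [[0, 0, 0], [0, 0, 0], 1]
    - [[0, 0, 0], [0, 0, 0], 1]
    - [[0, 0, 0], [0, 0, 0], 1]
    - [[0, 0, -0.5], [0, 0, 0], 1]
    - [[0, 0, -1], [0, 0, 0], 1]
    - [[0, 0, -1], [0, 0, 0], 1]
    - [[0, 0, -1], [0, 0, 0], 1]
    - [[0, 0, -1], [0, 0, 0], 1]

```text
time: 16.67
tcp_pos: [0.5781, -0.0878, 0.1808]
tool_rot: [2.405, 2.021, 0.0]
wrist_force: [-0.1, 0.1, 1.0]
gripper_width: 0.0853
grasp_force: 0.0
```

Call:
play_rows:
  plan:
    - [[-1, 0, -1], [0, 0, 0], 1]
    - [[-1, 0, -0.5], [0, 0, 0], 1]
    - [[0, 0, 0], [0, 0, 0], 1]
    - [[0, 0, 0], [0, 0, 0], 1]
    - [[0, 0, 0], [0, 0, 0], 1]

```text
time: 17.08
tcp_pos: [0.5694, -0.1367, 0.2164]
tool_rot: [-2.405, -2.021, -0.0]
wrist_force: [0.5, -0.6, -0.4]
gripper_width: 0.0854
grasp_force: 0.0
```

```bash
python3 eye.py|head -8; python3 - <<'E'
from h import *
from cell import r
import pickle
c=pickle.load(open("w7.pkl","rb"));X=cv2.imread("pics/w7.png")
hsv=cv2.cvtColor(X,cv2.COLOR_BGR2HSV)
for z in(.145,.08,.015):print(z,proj(c,[.5785,-.088,z]).round(1))
# tri pin top: red blobs in scene/side near prediction
for n in("scene","side"):
    cc=r.calibration(n);I=r.grab_frame(n);h=cv2.cvtColor(I,cv2.COLOR_RGB2HSV)
    a=proj(cc,[.578,-.088,.145]);b=proj(cc,[.578,-.088,.08]);print(n,"pred top",a.round(1),"bottom",b.round(1))
    for v in range(int(a[1])-6,int(b[1])+9,2):
        xs=[q for q in range(int(a[0])-14,int(a[0])+15) if (h[v,q,0]<8 or h[v,q,0]>172) and h[v,q,1]>120 and h[v,q,2]>50]
        print(v,xs[:1],xs[-1:],end="; ")
    print()
E
```

```text
17.0833 [ 0.5694 -0.1367  0.2164] yaw_y -9.93 z [ 0.e+00  3.e-04 -1.e+00] F [ 0.5 -0.6 -0.4] w 0.0854 0.0 q [ 0.69  0.41 -0.66  1.69  0.27  1.13 -0.21]
blob 5043.5 [321.2 179.2] 70.8 [ 0.5677 -0.1357  0.075 ] [ 0.5689 -0.1293  0.105 ]
hole 173.0 [320.7 195.9] 7.9 [ 0.5645 -0.1513  0.075 ] [ 0.5661 -0.1433  0.105 ]
hole 187.5 [323.2 124. ] 16.0 [ 0.578  -0.0874  0.075 ] [ 0.5782 -0.0857  0.105 ]
blob 167.0 [154.   37.9] 9.6 [0.4531 0.0047 0.075 ] [ 0.4655 -0.0026  0.105 ]
blob 63.0 [153.8  27.4] 8.1 [0.4553 0.0123 0.075 ] [0.4675 0.0043 0.105 ]
blob 63.5 [154.   20.6] 8.3 [0.457 0.017 0.075] [0.469  0.0085 0.105 ]
blob 62.5 [154.3  14. ] 8.1 [0.4586 0.0217 0.075 ] [0.4705 0.0127 0.105 ]
0.145 [324.4 130.8]
0.08 [323.9 124.9]
0.015 [323.6 121.1]
scene pred top [317.2 170.3] bottom [316.8 194. ]
164 [] []; 166 [] []; 168 [] []; 170 [313] [320]; 172 [313] [331]; 174 [313] [331]; 176 [313] [330]; 178 [314] [331]; 180 [323] [331]; 182 [323] [331]; 184 [313] [331]; 186 [323] [331]; 188 [314] [331]; 190 [313] [331]; 192 [313] [330]; 194 [315] [325]; 196 [309] [310]; 198 [312] [320]; 200 [316] [317]; 202 [] []; 
side pred top [314.8 168.8] bottom [314.4 190.9]
162 [] []; 164 [] []; 166 [328] [328]; 168 [313] [328]; 170 [311] [328]; 172 [311] [328]; 174 [311] [328]; 176 [311] [328]; 178 [311] [328]; 180 [311] [328]; 182 [311] [328]; 184 [311] [328]; 186 [311] [328]; 188 [311] [328]; 190 [311] [325]; 192 [312] [322]; 194 [307] [321]; 196 [308] [319]; 198 [314] [317];
```

The pin stands upright with its top at the height expected when seated. The handle is at OFF and the gripper is clear, so I'm handing in.

```bash
python3 -c "
from cell import r
print(r.close_job())"
```

```text
the job is handed in; nothing more can be done
None
```

The job is handed in at about 17 s on the robot's clock: the isolator is turned to its OFF stop with both tabs latched out, and the larger lockout pin is through both eyes with its collar on the arm; I took no after-picture of the loose items.

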